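# Chuck a hex punch blank in the lever collet

## Robot

A 7-joint arm with a two-finger parallel gripper is mounted at the origin on a cart in front of the work surface, level with it; the furniture and walls round the work are solid. World frame = base frame: x ahead of the robot, y to its left, z up, the work surface at z = 0. Lengths are in mm, angles in rad, forces in N, time in s.
With the tool pointing down it reaches from about 425 to 875 mm from the base axis. Payload 4.7 kg.
Tool frame: the origin (TCP) lies at the very end of the fingers, on their centre line; the grasp point (between the pads) lies robot.tcp_to_grasp behind it (robot.tcp_to_grasp is the distance from the TCP to the grasp point, in mm); z points along the fingers, y is the direction in which the jaws open and shut (so a half turn about z gives the same grasp; the last joint's range is limited). The gripper opens to 87 mm and grips with 3 to 60 N. Pads are 19 mm wide; open, the fingers measure 117 mm over their backs; the gripper's body (75 mm by 190 mm) begins 51 mm behind the grasp point.
Start: joints at [1.135, 0.321, -0.07, 1.45, 0.023, 1.371, -0.057], TCP at [282.594, -585.377, 222.587] pointing down, gripper open.
Joint ranges: [-2.86, 2.86], [-0.3, 2.09], [-1.38, 1.24], [0.06, 2.45], [-1.56, 4.7], [0.09, 2.05], [-2.69, 2.69]. Speed limits (rad/s): [2.57, 2.57, 3.14, 3.14, 3.14, 3.14, 3.14].

## Interface

Orientations are given as a rotation vector (axis times angle).
In Python, from rig import robot gives the robot as it stands.
- The arm moves only by the tool drive_tool, never from a script. Its argument "steps" is a list of rows, each a list of 2 entries, a list of its own where there are three numbers: the shift along the tool's x, y, z in mm, then the turn about the tool's z in rad. In form: [[[dx, dy, dz], turn], ...]. A call has exactly 8 rows; each row is the pose to reach, as a shift and turn from the pose measured when the call began, along the tool's axes at that moment; what a row does not reach only later rows make up. A row lasts 1/10 s, in which the tool goes at most 50 mm and 8.59 degrees, less where a joint would pass 70% of its speed; a pose out of reach is approached as far as the arm can. A call with a gripper value outside its range is refused whole. "hand" is the closure, from -1 (fully open) to 1 (shut), set as the call begins (left out, the last holds). The fingers move at their own pace and stop on an object; the grip force is fixed at half the most. Time passes only in rows, so rows that repeat a pose let the fingers close, or fill a call up. It gives the time, the measured TCP pose, the force and the opening at its end, in the units of the state.
- robot.get_obs(): the state, without advancing time (a new reading comes with each control period).
- robot.read_camera(name): name is "side" or "top"; returns (picture, depth): 400x640x3 uint8, blue, green, red; 400x640 float32, mm along the optical axis (not along the pixel's ray), 0 where there is no reading.
- robot.camera_params(name): a dict with "mtx" (3x3 intrinsics, pixels), "pose" (4x4, takes a point from camera to world coordinates). Camera axes: x right, y down, z forward; pixel columns grow to the right and rows downward; lengths in mm; the calibration is good to about 2 mm. A picture is of the moment at which its call begins. camera_params takes no time and is no camera call.
- robot.sign_off(): hands the job in, once; it reports no verdict.
The state is a dict: "clock": time; "joint_pos": joint angles; "joint_vel": joint speeds; "joint_torque": joint torques, N m; "tool_pos": TCP position; "eef_rot": TCP orientation; "contact_force": force on the tool from outside, world axes, zero at the start; "ft_torque": the same for the moment, N m; "opening": finger opening in mm.
Only numpy, scipy, OpenCV 4.12 (cv2) and the standard library are available. Lean on these libraries where they do the work, as an engineer would, in place of code of your own. Each camera call takes 0.05 s, during which the arm holds its last target. There are 200 camera calls.

## Task

Get the hexagonal steel bar ready for filing its end into a carver's punch: take it from the wooden block, feed it upright into the open hex collet of the grey bench fixture against the drag until it sits firmly on the depth stop that you will feel inside, then swing the red-handled lever fully closed to lock it and let go. Feed gently, so that the stop is not pushed out of its setting, and leave the other bars and the tools alone.

Things in the scene. Friction and masses are not known exactly. Their poses are not given: they have to be found in the camera images.
- fixture: heavy grey lever collet fixture, fixed. Origin: centre of the underside of its 150 x 120 x 14 mm base plate; z up, along the collet axis. Round housing 72 mm across, steel nose ring 60 mm across, collet nose 84 mm high. The open collet is a hexagonal hole 17.6 mm across flats with a chamfered mouth; its flats face the fixture's x axis and every 60 degrees from it
- collet_mouth (a point): centre of the collet's mouth, on its axis, 84 mm above the table. 31 to 43 mm below it a hidden spring bush drags on the bar (5 to 12 N). The depth stop (its face: stop_face), hidden and set anew each time, lies 42 to 64 mm below it: it must be felt. It stands about 30 N, then slips down out of its setting. With the bar home, 61 to 83 mm of it stand above the mouth. The bar does not drop by itself
- lever (a joint): clamp lever, turning about the vertical collet axis: 0 fully open, 1.3 rad fully closed; closing is clockwise seen from above; starts at 0 to 0.15. At 0 it points 130 degrees anticlockwise (from above) of the fixture's x axis, at 1.3 about 55.5 degrees. Stiff (4 to 7 N at the grip); stays where it is left; its cam draws three jaws in onto the bar
- lever_grip (a point): point on the axis of the lever's upright red grip, 125 mm from the collet axis and 104 mm above the table; the grip is round, 17 to 21 mm thick, reaches from 66 to 126 mm above the table, and moves with the lever
- bar_block: wooden block 60 x 172 x 44 mm with a row of three round holes 56 mm apart along its y axis, 32 mm deep, where the bars stand; origin: centre of its underside; fixed, does not move
- hex_bar: dark steel hexagonal bar, 16 mm across flats, 125 mm long, about 0.2 kg, standing loosely upright in one of the block's holes with 93 mm above the block. Origin: centre of its lower end (foot), which has a small chamfer; z along the bar upward; its flats face its x axis and every 60 degrees from it
- bar_foot (a point): centre of the hex bar's lower end face
- brass_bar: round brass bar, 16 mm thick, 125 mm long, upright in the block; not to be moved; origin: centre of its lower end
- copper_bar: round copper bar, 16 mm thick, 125 mm long, upright in the block; not to be moved; origin: centre of its lower end
- yellow_chisel: carving chisel with yellow wooden handle, 25 x 221 x 24 mm, lying on the table; leave alone; origin: centre of its underside
- boxwood_gouge: carving gouge with pale boxwood handle, 34 x 202 x 33 mm, lying on the table; leave alone; origin: centre of its underside
- sanding_block: wooden sanding block, 53 x 97 x 28 mm; leave alone; origin: centre of its underside
- tint_bottle: small yellow bottle, 24 mm thick, 49 mm high; leave alone; origin: centre of its underside

How it is judged (in metres and radians):
On the way, in this order (a step that is already met when the one before it is completed fails the run):
1. the hex bar is fed down onto the depth stop while the lever is still open (z of bar_foot in the frame of stop_face between -0.003 and 0.0015 m and horizontal distance between bar_foot and stop_face below 0.003 m and angle between the z axis of hex_bar and the z axis of fixture, either way round below 0.06 rad and value of joint lever below 0.4 rad), for 0.2 s.
2. the lever is swung fully closed with the bar on its stop (z of bar_foot in the frame of stop_face between -0.003 and 0.0015 m and horizontal distance between bar_foot and stop_face below 0.003 m and angle between the z axis of hex_bar and the z axis of fixture, either way round below 0.06 rad and value of joint lever above 1.2 rad), for 0.2 s.
At the end, for the whole second after the job is handed in: The hex bar stands upright in the collet (within 3.4 degrees of its axis), its foot within 1.5 mm of the depth stop's face, at rest and released, and the lever is closed to within 0.1 rad of its end (over 1.2 rad) (all of step 2 and linear speed of hex_bar below 0.02 m/s); the robot touches nothing.
It fails at once if the depth stop is pushed more than 1.5 mm out of its setting (distance of stop_face from where it was at the start of the episode above 0.0015 m).
It fails at once if the brass or the copper bar is pulled out or knocked over (distance of any of brass_bar, copper_bar from where it was at the start of the episode above 0.02 m).
It fails at once if a tool on the table is pushed away (distance of any of yellow_chisel, boxwood_gouge, sanding_block, tint_bottle from where it was at the start of the episode above 0.03 m).
It also fails if it takes over 72 s, if anything falls off the work surface, if the arm or the gripper's body presses on something with over 40 N, if the wrist force passes 120 N, or if a joint passes its speed limit or range.

## Working session

There is one attempt and no reset: what is moved stays moved. The work goes in short steps, Python scripts to look and compute and a tool call to move; the robot and the scene stay as the last step left them, time stands still between calls to the robot, and variables do not carry over. Pictures are saved under pics/ and viewed, about 8 in all and at most 12, crops included, and the job is handed in when it is done.

Besides the shell and the picture viewer there is one more tool, called after "Call:" by a JSON object that holds its "op" and its "data". drive_tool: Moves the arm, as the interface text tells. Its arguments: {"type":"object","properties":{"steps":{"type":"array","items":{"type":"array"}},"hand":{"type":"number"}},"required":["steps"]}

```bash
ls; mkdir -p pics; cat > h.py <<'E'
import numpy as np, cv2
from rig import robot
from scipy.spatial.transform import Rotation as R
def cloud(n):
    im,d=robot.read_camera(n); p=robot.camera_params(n); K=np.array(p["mtx"]);T=np.array(p["pose"])
    v,u=np.mgrid[:400,:640]
    c=np.stack([(u-K[0,2])/K[0,0]*d,(v-K[1,2])/K[1,1]*d,d],-1)
    return im,d,c@T[:3,:3].T+T[:3,3]
def ray(n,u,v,z):
    p=robot.camera_params(n); K=np.array(p["mtx"]);T=np.array(p["pose"])
    r=T[:3,:3]@np.array([(u-K[0,2])/K[0,0],(v-K[1,2])/K[1,1],1]); o=T[:3,3]
    return o+r*(z-o[2])/r[2]
E
python3 - <<'E'
from h import *
o=robot.get_obs(); print(o, robot.tcp_to_grasp)
for n in("side","top"):
    im,d,P=cloud(n); cv2.imwrite(f"pics/{n}0.png",im); np.save(n+"0.npy",P)
    print(n,robot.camera_params(n))
E
```

```text
pics
{'clock': 0.0, 'joint_pos': array([ 1.13508344,  0.32181354, -0.07011029,  1.45165943,  0.02260765,
        1.37080779, -0.05694079]), 'joint_vel': array([-0.00177613, -0.00077136, -0.00204476,  0.00202397,  0.00091608,
        0.00089299, -0.00074241]), 'joint_torque': array([-1.37911562e-05, -4.91283560e+01, -4.03362829e-01, -3.12526739e+01,
       -6.37995685e-02,  4.34631889e-02,  1.62660695e-04]), 'tool_pos': array([ 282.34503552, -584.86298205,  221.47568147]), 'eef_rot': array([-3.06068379e+00, -7.00238302e-01,  8.14384506e-04]), 'contact_force': array([-0.11456764, -0.30450933,  0.07946656]), 'ft_torque': array([0.01934063, 0.00249927, 0.03943111]), 'opening': 87.39657440848009} 18.700000000000003
side {'mtx': array([[364.94505955,   0.        , 317.4901562 ],
       [  0.        , 364.94505955, 196.02329855],
       [  0.        ,   0.        ,   1.        ]]), 'pose': array([[ 9.85593559e-01, -1.17947591e-01,  1.21217586e-01,
         5.36769022e+02],
       [-1.68706266e-01, -6.34831894e-01,  7.54007070e-01,
        -7.29743983e+02],
       [-1.19805275e-02, -7.63594678e-01, -6.45584723e-01,
         6.57406248e+02],
       [ 0.00000000e+00,  0.00000000e+00,  0.00000000e+00,
         1.00000000e+00]])}
top {'mtx': array([[521.01472525,   0.        , 314.20615632],
       [  0.        , 521.01472525, 209.23289753],
       [  0.        ,   0.        ,   1.        ]]), 'pose': array([[ 2.18495579e-03, -9.95810150e-01,  9.14186546e-02,
         5.05869932e+02],
       [-9.99995813e-01, -2.34925261e-03, -1.68962181e-03,
        -8.47522955e+01],
       [ 1.89730806e-03, -9.14145800e-02, -9.95811114e-01,
         1.42956348e+03],
       [ 0.00000000e+00,  0.00000000e+00,  0.00000000e+00,
         1.00000000e+00]])}
```

View pics/side0.png

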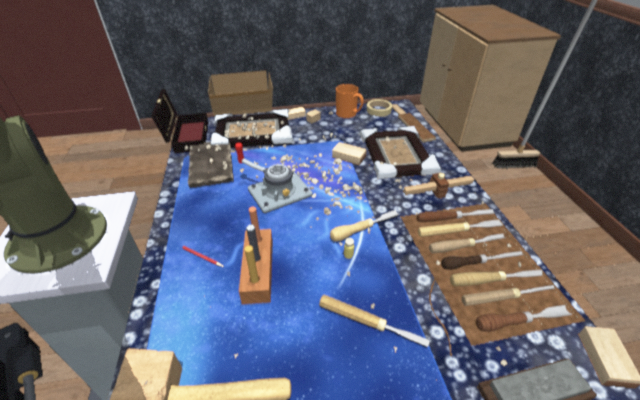

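View pics/top0.png

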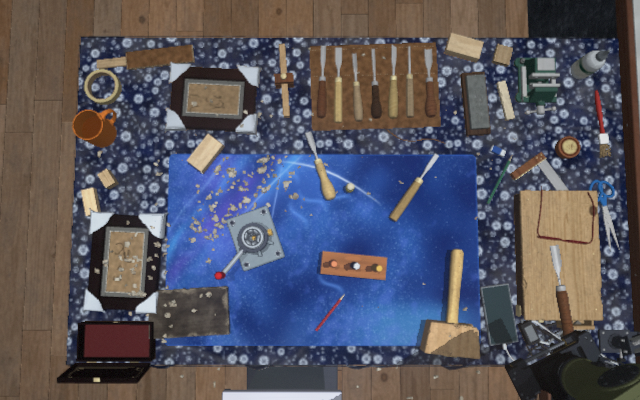

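Side view: fixture at (278,175), red grip at (239,150), block with copper (253,220), dark hex (251,240, middle) and brass (251,262). Top view: fixture at (253,237), grip at (220,275), block at (354,265). I'll measure these now.

```bash
cat > m.py <<'E'
from h import *
def rect(m,P,name):
    ys,xs=np.nonzero(m); p=P[ys,xs]; r=cv2.minAreaRect(p[:,:2].astype(np.float32)); print(name,len(p),r,np.median(p,0).round(1))
P=np.load("top0.npy"); im=cv2.imread("pics/top0.png"); hsv=cv2.cvtColor(im,cv2.COLOR_BGR2HSV)
Z=P[...,2]; 
roi=np.zeros(Z.shape,bool); roi[240:290,310:400]=1
rect(roi&(abs(Z-44)<6),P,"block")
rect(roi&(Z>110),P,"bars all")
n,l,s,c=cv2.connectedComponentsWithStats((roi&(Z>115)).astype(np.uint8))
for i in range(1,n):
    if s[i,4]>4:
        u,v=c[i]; print("bar",c[i].round(2),s[i,4],np.median(P[l==i],0).round(1))
        w=ray("top",u,v,137); print(w.round(1))
roi[:]=0; roi[195:290,205:295]=1
rect(roi&(abs(Z-14)<4),P,"plate")
print("platepts",)
rect(roi&(abs(Z-84)<5),P,"nose")
red=roi&((hsv[...,0]<8)|(hsv[...,0]>172))&(hsv[...,1]>150)&(hsv[...,2]>90)
rect(red,P,"redtop")
ys,xs=np.nonzero(red); print(xs.mean(),ys.mean(),ray("top",xs.mean(),ys.mean(),126))
a=cv2.resize(im[195:295,205:405],None,fx=4,fy=4,interpolation=cv2.INTER_CUBIC)
s=cv2.imread("pics/side0.png"); b=cv2.resize(s[135:310,220:330],None,fx=3,fy=3,interpolation=cv2.INTER_CUBIC)
cv2.imwrite("pics/c1.png",a); 
d=cv2.resize(s[135:305,225:325],None,fx=3.5,fy=3.5,interpolation=cv2.INTER_CUBIC); cv2.imwrite("pics/c2.png",d)
P=np.load("side0.npy");Z=P[...,2]
roi=np.zeros(Z.shape,bool);roi[225:310,235:280]=1
rect(roi&(abs(Z-44)<3),P,"block side")
roi[:]=0;roi[150:215,240:320]=1
rect(roi&(abs(Z-84)<3),P,"nose side")
rect(roi&(abs(Z-14)<3),P,"plate side")
hsv=cv2.cvtColor(s,cv2.COLOR_BGR2HSV); roi[:]=0;roi[135:170,230:250]=1
red=roi&((hsv[...,0]<8)|(hsv[...,0]>172))&(hsv[...,1]>150)
rect(red,P,"red side"); ys,xs=np.nonzero(red);print(xs.mean(),ys.mean(),ray("side",xs.mean(),ys.mean(),96),P[red].min(0),P[red].max(0))
roi[:]=0;roi[200:290,235:275]=1
for i,(lo,hi) in enumerate([(195,218),(218,235),(235,260)]): pass
m=roi&(Z>60)
ys,xs=np.nonzero(m)
for y in range(205,286,5):
    x=xs[ys==y]; 
    if len(x): print(y,x.min(),x.max(),P[y,x.min():x.max()+1].mean(0).round(0))
E
python3 m.py
```

```text
block 1248 ((484.21771240234375, -192.05996704101562), (172.21141052246094, 59.814720153808594), 84.40235900878906) [ 485.1 -189.9   44.7]
bars all 132 ((487.4268493652344, -169.03216552734375), (171.72003173828125, 16.88827133178711), 83.27327728271484) [ 484.3 -190.2  137.3]
bar [333.77 263.57] 35 [ 489.  -136.   137.1]
[ 490.  -135.5  137. ]
bar [356.12 265.88] 41 [ 484.2 -190.4  136. ]
[ 484.4 -190.7  137. ]
bar [378.68 268.12] 40 [ 479.3 -246.7  137.2]
[ 479.1 -246.3  137. ]
plate 1320 ((547.72705078125, 87.1732177734375), (236.62646484375, 256.1863708496094), 89.6275634765625) [570.7  78.   14. ]
platepts
nose 255 ((526.1705322265625, 106.91625213623047), (57.036651611328125, 146.38233947753906), 41.92099380493164) [557.1  73.5  82.9]
redtop 48 ((460.8468322753906, 151.18206787109375), (14.777032852172852, 16.160293579101562), 2.1144659519195557) [460.9 149.6 124.5]
218.83333333333334 275.0 [461.00599865 149.47462291 126.        ]
block side 1095 ((484.4852294921875, -193.83380126953125), (173.49427795410156, 60.35729217529297), 84.35765075683594) [ 492.7 -220.7   42.8]
nose si
[... 300 characters left out ...]
7.544921875), (27.0992431640625, 199.71530151367188), 6.193868160247803) [458.5 143.8 101.1]
238.8785046728972 149.44859813084113 [458.52622199 166.94221407  96.        ] [431.13869812 137.92851039   7.94332726] [469.85137341 336.24053956 124.34790917]
210 249 255 [ 490. -140.  136.]
215 250 256 [ 491. -143.  123.]
220 251 257 [ 491. -144.  109.]
225 251 258 [ 491. -153.  104.]
230 245 259 [ 493. -245.  179.]
235 239 259 [ 478. -176.   98.]
240 248 274 [ 501. -180.   83.]
245 249 267 [ 495. -208.   98.]
250 244 258 [ 482. -231.  111.]
255 246 256 [ 481. -240.  107.]
260 247 254 [ 480. -255.  109.]
265 248 255 [ 480. -255.   94.]
270 249 256 [ 480. -255.   79.]
275 250 255 [ 478. -255.   64.]
```

View pics/c1.png

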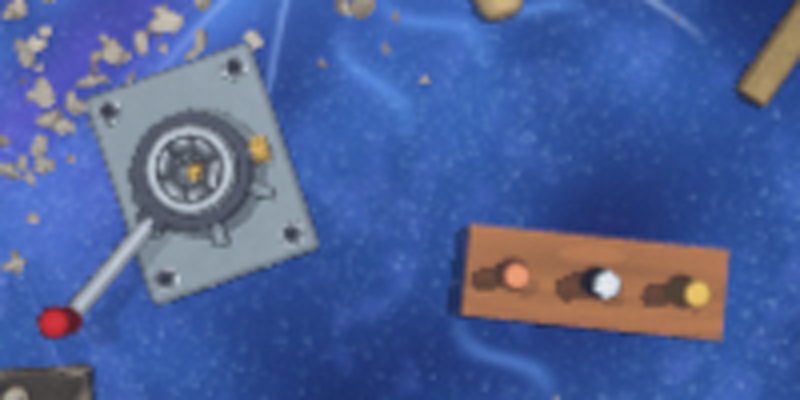

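View pics/c2.png

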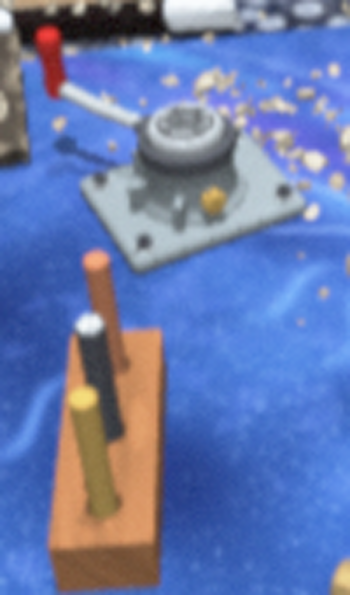

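Top crop: plate corners at about (88,101), (250,43), (318,245), (157,304), nose (191,167), grip (55,322), silver-topped hex (605,284). Side crop confirms that the hex is in the middle and the lever is open. Next I'll refine the fixture position and compute the first move.

```bash
cat >> h.py <<'E'
def go(x,y,z,yaw):
    """tool-frame shift/turn to bring TCP to x,y,z with tool y axis at world angle yaw(deg), mod 180 nearest"""
    o=robot.get_obs(); M=R.from_rotvec(o["eef_rot"]).as_matrix()
    s=M.T@(np.array([x,y,z])-o["tool_pos"]); a=np.degrees(np.arctan2(M[1,1],M[0,1]))
    t=-((yaw-a+180)%360-180)
    print("tcp",o["tool_pos"].round(2),"yaw",a.round(2),"F",o["contact_force"].round(1),"open",o["opening"].round(1),"t",o["clock"],"j",o["joint_pos"].round(2))
    print("shift",s.round(1),"turn",np.radians(t).round(3),"tiltz",M[:,2].round(4))
E
cat > f.py <<'E'
from h import *
for n,(v0,v1,u0,u1) in {"top":(195,290,205,295),"side":(140,215,230,325)}.items():
    P=np.load(n+"0.npy"); im=cv2.imread(f"pics/{n}0.png"); hsv=cv2.cvtColor(im,cv2.COLOR_BGR2HSV)
    Z=P[...,2]; roi=np.zeros(Z.shape,bool); roi[v0:v1,u0:u1]=1
    d0=np.hypot(P[...,0]-557,P[...,1]-74)
    g=roi&(hsv[...,1]<90)&(abs(Z-14)<5)&(d0<105)
    g=cv2.morphologyEx(g.astype(np.uint8),cv2.MORPH_OPEN,np.ones((3,3)))
    n_,l,s,c=cv2.connectedComponentsWithStats(g); 
    g=np.isin(l,[i for i in range(1,n_) if s[i,4]>30])
    v,u=np.nonzero(g); q=np.array([ray(n,a,b,14)[:2] for a,b in zip(u,v)],np.float32)
    print(n,"plate",len(q),cv2.minAreaRect(q))
    m=roi&(abs(Z-83)<6)&(d0<45)
    v,u=np.nonzero(m); q=np.array([ray(n,a,b,84)[:2] for a,b in zip(u,v)],np.float32)
    print("nose",len(q),cv2.minEnclosingCircle(q),cv2.fitEllipse(cv2.convexHull(q)))
c=[(88,101),(250,43),(318,245),(157,304)]
q=np.array([ray("top",205+(a+.5)/4-.5,195+(b+.5)/4-.5,14)[:2] for a,b in c],np.float32); print(q,q.mean(0),cv2.minAreaRect(q))
print(ray("top",205+191.5/4-.5,195+167.5/4-.5,84))
print("side grip ray bottom/top", ray("side",225+48/3.5,135+32/3.5,126))
print("side hex top", ray("side",225+90/3.5,135+324/3.5,137),"nose",ray("side",225+185/3.5,135+122/3.5,84))
go(484.4,-190.7,200,18.6)
E
python3 f.py
```

```text
top plate 914 ((557.583740234375, 73.23060607910156), (147.59603881835938, 118.15257263183594), 20.112266540527344)
nose 296 ((560.2679443359375, 74.33979034423828), 32.78157043457031) ((559.302490234375, 73.33654022216797), (56.85502624511719, 64.75363159179688), 102.91781616210938)
side plate 786 ((557.0379638671875, 67.03518676757812), (147.56692504882812, 119.42730712890625), 20.19573974609375)
nose 184 ((557.345703125, 62.75439453125), 29.34929847717285) ((557.4551391601562, 62.0890998840332), (55.60586166381836, 57.173927307128906), 3.7330129146575928)
[[606.16705   151.21196  ]
 [646.09534    41.388645 ]
 [508.8952     -6.0366125]
 [469.01385   102.26951  ]] [557.5429    72.208374] ((557.5546264648438, 71.82906341552734), (146.31947326660156, 116.8543701171875), 19.638694763183594)
[558.6854371   72.36746713  84.        ]
side grip ray bottom/top [462.43219301 145.91741145 126.        ]
side hex top [ 485.91870765 -194.22971204  137.        ] nose [558.78855843  65.72669858  84.        ]Traceback (most recent call last):
  File "f.py", line 20, in <module>
    go(484.4,-190.7,200,18.6)
    ~~^^^^^^^^^^^^^^^^^^^^^^^
  File "h.py", line 18, in go
    print("tcp",o["tool_pos"].round(2),"yaw",a.round(2),"F",o["contact_force"].round(1),"open",o["opening"].round(1),"t",o["clock"],"j",o["joint_pos"].round(2))
                                                                                               ^^^^^^^^^^^^^^^^^^
AttributeError: 'float' object has no attribute 'round'
```

```bash
sed -i 's/o\["opening"\].round(1)/round(o["opening"],1)/' h.py; python3 -c "
from h import *
go(484.4,-190.7,200,20)"
```

```text
tcp [ 282.35 -584.92  221.57] yaw -64.23 F [-0.3  0.3  1.1] open 87.0 t 0.1 j [ 1.14  0.32 -0.07  1.45  0.02  1.37 -0.06]
shift [ 353.4 -267.1   22. ] turn -1.47 tiltz [-8.0e-04  1.5e-03 -1.0e+00]
```

Call:
{"op": "drive_tool", "data": {"steps": [[[20, -15, 0], -0.06], [[53, -40, 0], -0.18], [[88, -66, 0], -0.31], [[123, -93, 0], -0.44], [[158, -120, 0], -0.57], [[193, -147, 0], -0.7], [[225, -170, 0], -0.81], [[240, -181, 0], -0.88]], "hand": -1}}

```text
clock: 0.9
tool_pos: [421.8, -313.1, 221.7]
eef_rot: [-2.461, -1.948, -0.002]
contact_force: [0.6, 0.3, 0.2]
opening: 86.8
```

```bash
python3 -c "
from h import *
go(484.4,-190.7,200,20)"
```

```text
tcp [ 421.78 -313.11  221.75] yaw -13.28 F [0.6 0.3 0.2] open 86.8 t 0.9 j [ 0.92  0.07 -0.34  1.75  0.02  1.33  0.34]
shift [133.5  32.9  22.1] turn -0.581 tiltz [-4.0e-04  2.9e-03 -1.0e+00]
```

Call:
{"op": "drive_tool", "data": {"steps": [[[15, 4, 2], -0.08], [[45, 11, 8], -0.2], [[75, 18, 14], -0.33], [[100, 25, 18], -0.45], [[120, 30, 22], -0.54], [[133, 33, 22], -0.58], [[133.5, 33, 22], -0.58], [[133.5, 33, 22], -0.58]]}}

```text
clock: 1.7
tool_pos: [484.3, -191.6, 200.1]
eef_rot: [-1.804, -2.569, -0.002]
contact_force: [-1.2, 0.1, -0.8]
opening: 87.0
```

```bash
python3 -c "
from h import *
go(484.4,-190.7,108,20)
im,d=robot.read_camera('side'); cv2.imwrite('pics/s1.png',cv2.resize(im[130:310,190:350],None,fx=3.5,fy=3,interpolation=cv2.INTER_CUBIC))"
```

```text
tcp [ 484.25 -191.56  200.14] yaw 19.84 F [-1.2  0.1 -0.8] open 87.0 t 1.7 j [ 0.79  0.09 -0.48  1.78  0.04  1.28  0.64]
shift [ 0.5  0.4 92.1] turn -0.003 tiltz [-7.0e-04  2.2e-03 -1.0e+00]
```

View pics/s1.png

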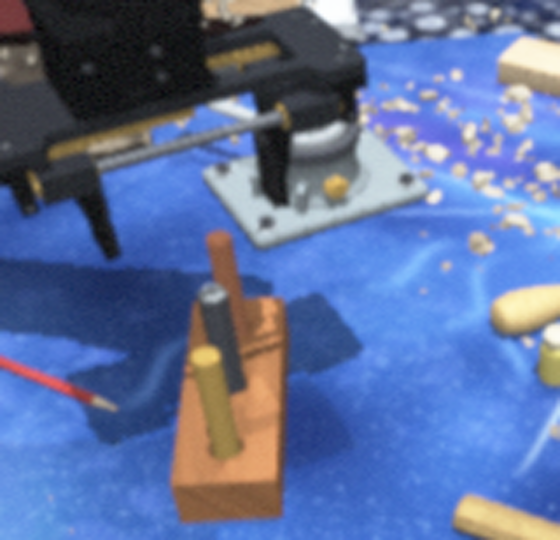

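The crop shows the fingertips at (113,255) and (278,203), straddling the hex bar top at (213,292). I'll compare the tip midpoint with the measured TCP to get the camera's offset.

```bash
python3 -c "
from h import *
print(ray('side',190+195.5/3.5,130+229/3,200), ray('side',190+213/3.5,130+292/3,137), np.linalg.norm(ray('side',190+113/3.5,130+255/3,200)-ray('side',190+278/3.5,130+203/3,200)))"
```

```text
[ 484.77377523 -200.52009956  200.        ] [ 486.22301876 -193.60136376  137.        ] 94.87563751441918
```

Call:
{"op": "drive_tool", "data": {"steps": [[[0.5, 0.4, 10], 0], [[0.5, 0.4, 28], 0], [[0.5, 0.4, 46], 0], [[0.5, 0.4, 64], 0], [[0.5, 0.4, 80], 0], [[0.5, 0.4, 90], 0], [[0.5, 0.4, 94], 0], [[0.5, 0.4, 94], 0]]}}

```text
clock: 2.55
tool_pos: [483.8, -191.6, 105.7]
eef_rot: [-1.806, -2.567, -0.002]
contact_force: [0.1, 0.3, -0.7]
opening: 87.3
```

Call:
{"op": "drive_tool", "data": {"steps": [[[0, 0, 0], 0], [[0, 0, 0], 0], [[0, 0, 0], 0], [[0, 0, 0], 0], [[0, 0, 0], 0], [[0, 0, 0], 0], [[0, 0, 0], 0], [[0, 0, 0], 0]], "hand": 1}}

```text
clock: 3.35
tool_pos: [483.8, -191.6, 105.7]
eef_rot: [-1.806, -2.567, -0.002]
contact_force: [-0.0, 0.2, -0.4]
opening: 31.2
```

```bash
python3 -c "
from h import *
go(484.4,-190.7,106,20); print(robot.get_obs()['ft_torque'])"
```

```text
tcp [ 483.78 -191.58  105.69] yaw 19.74 F [-0.   0.2 -0.4] open 31.2 t 3.35 j [ 0.77  0.17 -0.48  1.9   0.09  1.1   0.6 ]
shift [ 0.6  0.9 -0.3] turn -0.004 tiltz [-0.0015  0.0025 -1.    ]
[-0.00136865 -0.12861525  0.04890284]
```

Fingers still closing.

Call:
{"op": "drive_tool", "data": {"steps": [[[0, 0, 0], 0], [[0, 0, 0], 0], [[0, 0, 0], 0], [[0, 0, 0], 0], [[0, 0, 0], 0], [[0, 0, 0], 0], [[0, 0, 0], 0], [[0, 0, 0], 0]]}}

```text
clock: 4.15
tool_pos: [483.8, -191.5, 105.7]
eef_rot: [-1.806, -2.567, -0.002]
contact_force: [-0.6, 0.8, -1.3]
opening: 15.5
```

```bash
python3 -c "
from h import *
go(484.4,-190.7,106,20); print(robot.get_obs()['ft_torque'])"
```

```text
tcp [ 483.82 -191.55  105.67] yaw 19.75 F [-0.6  0.8 -1.3] open 15.5 t 4.15 j [ 0.77  0.17 -0.48  1.9   0.09  1.1   0.6 ]
shift [ 0.6  0.8 -0.3] turn -0.004 tiltz [-0.0014  0.0026 -1.    ]
[ 0.06443385 -0.2751293  -0.0201528 ]
```

Opening of 15.5 mm means it is held on its flats. Lift so that the foot clears the other bars.

Call:
{"op": "drive_tool", "data": {"steps": [[[0, 0, -8], 0], [[0, 0, -25], 0], [[0, 0, -48], 0], [[0, 0, -73], 0], [[0, 0, -98], 0], [[0, 0, -122], 0], [[0, 0, -138], 0], [[0, 0, -145], 0]]}}

```text
clock: 4.95
tool_pos: [484.4, -192.1, 252.7]
eef_rot: [-1.808, -2.569, -0.002]
contact_force: [0.1, 0.2, -2.4]
opening: 15.8
```

```bash
python3 -c "
from h import *
go(557.6,73,250,20.1); print(robot.get_obs()['ft_torque'])"
```

```text
tcp [ 484.44 -192.1   252.75] yaw 19.74 F [ 0.1  0.2 -2.4] open 15.8 t 4.95 j [ 0.79  0.06 -0.48  1.71  0.02  1.38  0.65]
shift [224.8 158.4   3.1] turn -0.006 tiltz [ 5.0e-04  1.2e-03 -1.0e+00]
[-0.01286524 -0.16688322  0.02248152]
```

Call:
{"op": "drive_tool", "data": {"steps": [[[15, 11, 0], 0], [[45, 32, 0], 0], [[80, 56, 0], 0], [[117, 82, 0], 0], [[154, 108, 0], 0], [[187, 132, 0], 0], [[213, 150, 0], 0], [[225, 158.5, 0], 0]]}}

```text
clock: 5.75
tool_pos: [556.9, 77.5, 252.6]
eef_rot: [-1.8, -2.572, -0.003]
contact_force: [-0.1, -0.9, -2.4]
opening: 15.5
```

Call:
{"op": "drive_tool", "data": {"steps": [[[0, 0, 5], 0], [[0, 0, 15], 0], [[0, 0, 27], 0], [[0, 0, 38], 0], [[0, 0, 45], 0], [[0, 0, 48], 0], [[0, 0, 48], 0], [[0, 0, 48], 0]]}}

```text
clock: 6.55
tool_pos: [557.2, 77.6, 204.9]
eef_rot: [-1.8, -2.572, -0.004]
contact_force: [-0.0, -0.2, -2.0]
opening: 15.6
```

```bash
python3 -c "
from h import *
go(557.6,73,194,20.1); print(robot.get_obs()['ft_torque'])
for n,c in (('side',(100,230,230,330)),('top',(180,300,190,310))):
    im,d,P=cloud(n); np.save(n+'1.npy',P); cv2.imwrite(f'pics/{n}1.png',im)
    a=im[c[0]:c[1],c[2]:c[3]]; a=cv2.resize(a,None,fx=4.5,fy=4.5,interpolation=cv2.INTER_CUBIC); cv2.imwrite(f'pics/{n}1c.png',a)
"
```

```text
tcp [557.17  77.65 204.94] yaw 20.03 F [-0.  -0.2 -2. ] open 15.6 t 6.55 j [ 0.45  0.21 -0.72  1.68  0.14  1.31  0.06]
shift [-4.5 -1.2 10.9] turn -0.001 tiltz [-4.0e-04  3.2e-03 -1.0e+00]
[-0.03550466 -0.10073993  0.00019844]
```

View pics/side1c.png

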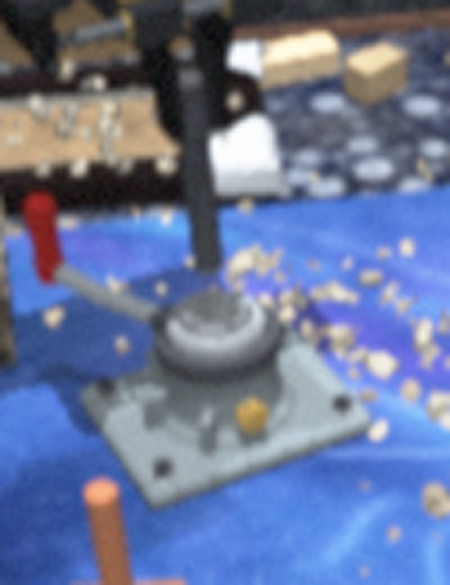

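The side crop shows the bar vertical with its foot at about (206,263), just above the nose ring at about (215,315), and the lever untouched. Now the bar axis (tilt and foot offset) from the side depth and edges.

```bash
cat > b.py <<'E'
from h import *
P=np.load("side1.npy"); im=cv2.imread("pics/side1.png"); 
m=np.zeros(P.shape[:2],bool); m[115:165,262:290]=1
m&=(np.hypot(P[...,0]-557,P[...,1]-72)<22)&(P[...,2]>108)&(P[...,2]<195)
for v in range(118,164,2):
    u=np.nonzero(m[v])[0]
    if len(u): print(v,u.min(),u.max(),np.median(P[v,u],0).round(1), im[v,268:284].sum(1).tolist())
q=P[m]; 
A=np.c_[np.ones(len(q)),q[:,2]-111]
for k in (0,1):
    r=np.linalg.lstsq(A,q[:,k],rcond=None)[0]; print("xy"[k],r, (q[:,k]-A@r).std())
c=cv2.cvtColor(im,cv2.COLOR_BGR2GRAY)
E
python3 b.py
```

```text
132 276 276 [563.9  73.1 194.3] [402, 309, 203, 167, 176, 181, 169, 196, 468, 734, 755, 747, 746, 756, 758, 758]
134 270 276 [555.8  70.5 191.5] [422, 284, 191, 174, 185, 186, 176, 186, 413, 693, 753, 759, 758, 758, 758, 758]
136 270 276 [555.4  68.7 185.8] [429, 257, 146, 160, 175, 165, 174, 173, 304, 584, 731, 747, 751, 749, 742, 742]
138 270 277 [556.1  70.2 179.7] [234, 147, 142, 174, 173, 168, 164, 166, 241, 435, 634, 669, 669, 658, 650, 650]
140 271 277 [556.8  68.9 174.8] [75, 93, 109, 156, 173, 179, 170, 177, 190, 342, 555, 601, 596, 588, 590, 579]
142 271 277 [556.3  68.9 168.8] [66, 67, 101, 150, 176, 167, 178, 189, 184, 269, 431, 479, 490, 496, 483, 467]
144 271 277 [555.7  69.4 162.3] [105, 120, 117, 147, 159, 171, 185, 192, 179, 176, 170, 202, 194, 201, 217, 303]
146 271 278 [556.5  68.4 157. ] [399, 334, 293, 250, 189, 180, 189, 197, 193, 188, 230, 312, 357, 375, 426, 507]
148 272 278 [557.2  70.7 150.6] [554, 494, 472, 375, 228, 185, 196, 187, 196, 206, 310, 439, 470, 474, 482, 472]
150 272 278 [556.7  70.8 143.4] [531, 522, 515, 470, 303, 187, 191, 193, 194, 186, 278, 437, 462, 456, 441, 450]
152 272 278 [556.2  69.3 138.2] [493, 494, 497, 469, 303, 190, 189, 201, 202, 199, 275, 425, 485, 495, 479, 478]
154 272 278 [555.7  68.8 132.5] [445, 441, 456, 430, 314, 214, 192, 203, 206, 193, 243, 373, 467, 482, 492, 500]
156 273 279 [557.7  67.7 127.1] [419, 419, 447, 453, 388, 258, 201, 212, 198, 198, 234, 337, 445, 501, 578, 624]
158 273 279 [557.2  70.9 119.6] [416, 398, 417, 489, 487, 315, 195, 209, 203, 191, 230, 341, 490, 590, 661, 685]
160 274 278 [557.9  68.2 114.5] [310, 316, 296, 316, 314, 283, 270, 268, 266, 282, 343, 458, 524, 555, 545, 532]
x [ 5.56999517e+02 -1.31965279e-02] 5.209130844415759
y [ 7.00725683e+01 -6.26353690e-03] 2.805414127618176
```

```bash
cat > c.py <<'E'
from h import *
r=ray("side",275.7,159.6,111); print("foot front", r)
im=cv2.imread("pics/side0.png"); c=im[158:190,260:300]; g=cv2.cvtColor(c,cv2.COLOR_BGR2GRAY)
a=cv2.resize(c,None,fx=16,fy=16,interpolation=cv2.INTER_CUBIC)
t=cv2.imread("pics/top0.png")[221:253,235:275]; b=cv2.resize(t,None,fx=16,fy=16,interpolation=cv2.INTER_CUBIC)
cv2.imwrite("pics/n.png",cv2.resize(np.hstack([a,b]),(800,320)))
E
python3 c.py
```

```text
foot front [556.13193446  75.12937901 111.        ]
```

View pics/n.png

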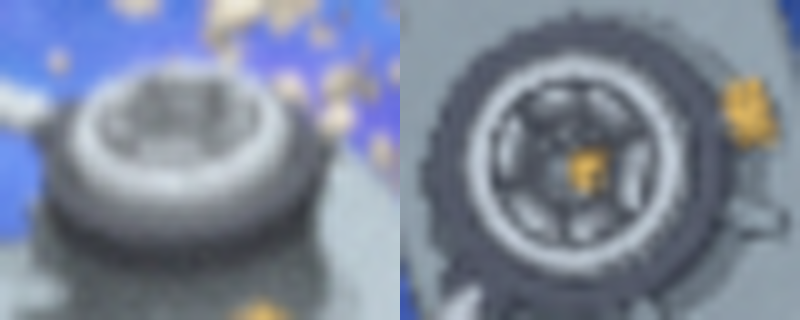

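Left half (side): ring spans x 72–285, y 65–192. Right half (top): ring spans x 67–285 (after offset), y 55–272, with its yellow-specked centre near (576,163). Converting these.

```bash
python3 -c "
from h import *
print('side nose',ray('side',277.3,170.3,84),'top nose',ray('top',252.1,236.85,84), 'top plate c',(557.5,73))
print('foot back/front check', ray('side',275.7,159.6,111)+[0,8,0])
c=ray('side',277.3,170.3,84); print([ray('side',277.3,v,84)[1] for v in (164,176.7)])
"
```

```text
side nose [557.15444649  64.00495412  84.        ] top nose [557.45892668  73.06092836  84.        ] top plate c (557.5, 73)
foot back/front check [556.13193446  83.12937901 111.        ]
[np.float64(93.01615421150711), np.float64(35.83021876453529)]
```

```bash
python3 -c "
from h import *
go(557,72,183,20.1)"
```

```text
tcp [557.26  77.77 205.12] yaw 20.04 F [-0.9  0.3 -1.6] open 15.7 t 6.65 j [ 0.45  0.21 -0.72  1.68  0.14  1.31  0.06]
shift [-5.4 -2.2 22.1] turn -0.001 tiltz [-0.      0.0031 -1.    ]
```

Call:
{"op": "drive_tool", "data": {"steps": [[[-2, -1, 4], 0], [[-4, -2, 10], 0], [[-5.4, -2.2, 17], 0], [[-5.4, -2.2, 21], 0], [[-5.4, -2.2, 22], 0], [[-5.4, -2.2, 22], 0], [[-5.4, -2.2, 22], 0], [[-5.4, -2.2, 22], 0]]}}

```text
clock: 7.45
tool_pos: [557.2, 72.2, 183.4]
eef_rot: [-1.8, -2.573, -0.005]
contact_force: [0.4, 0.5, -1.7]
opening: 15.3
```

```bash
python3 -c "
from h import *
go(557,72,183,20.1)
im=sum(robot.read_camera('side')[0].astype(float) for _ in range(3))/3
im=im.astype(np.uint8); cv2.imwrite('pics/side2.png',im)
a=im[140:190,255:305]; cv2.imwrite('pics/side2c.png',cv2.resize(a,None,fx=12,fy=12,interpolation=cv2.INTER_CUBIC))
"
```

```text
tcp [557.24  72.18 183.43] yaw 20.05 F [ 0.4  0.5 -1.7] open 15.3 t 7.45 j [ 0.45  0.22 -0.71  1.71  0.15  1.27  0.06]
shift [-0.1 -0.3  0.4] turn -0.001 tiltz [ 6.0e-04  3.2e-03 -1.0e+00]
```

View pics/side2c.png

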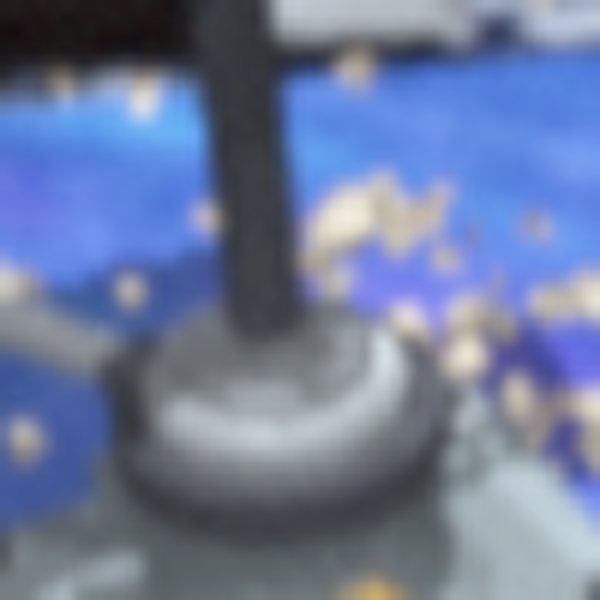

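The crop shows the bar foot at about (268,340) and the ring spanning x 145–405, y 300–450, so the foot looks too far back (+y). Checking against depth profiles along the ring.

```bash
cat > d.py <<'E'
from h import *
D=[cloud("side")[2] for _ in range(6)]; P=np.median(D,0); Q=np.load("side0.npy")
print("bar now / ring before, cols")
for v in range(146,190):
    print(v,np.median(P[v,274:280],0).round(1),np.median(Q[v,275:280],0).round(1))
E
python3 d.py
python3 - <<'E'
import sys; sys.path.insert(0,'.')
from h import *
p=robot.camera_params("side");K=np.array(p["mtx"]);T=np.array(p["pose"])
for X in ([557.2,72.2,183.4],[557.2,64.2,89.7],[557.2,72.2,89.7],[557.5,73,84],[557.5,103,84],[557.5,43,84],[527.5,73,84],[587.5,73,84]):
    c=T[:3,:3].T@(np.array(X)-T[:3,3]); c=K@c; c/=c[2]; print(X,c[:2].round(1),((c[:2]-[255,140]+.5)*12).round(0))
E
```

```text
bar now / ring before, cols
146 [561.4  64.4 159.3] [571.2 326.   -4.5]
147 [561.1  63.7 156.8] [570.5 316.2  -3.2]
148 [560.9  63.  154.4] [570.  308.3  -2.3]
149 [560.6  63.8 150.8] [569.4 303.1  -2.1]
150 [560.4  64.1 147.8] [569.  296.8  -2.4]
151 [560.1  62.7 145.6] [568.3 289.   -1.8]
152 [559.9  62.9 142.3] [567.9 284.   -1.6]
153 [559.6  63.6 139.1] [567.5 276.7  -1.3]
154 [559.4  63.5 135.8] [ 5.669e+02  2.708e+02 -2.000e-01]
155 [559.1  61.8 134.1] [566.4 266.5  -1.7]
156 [558.8  62.9 130.5] [565.9 261.   -1.4]
157 [558.6  63.  127.4] [565.4 254.1  -1.5]
158 [558.3  62.7 124.6] [565.  248.6  -1.6]
159 [558.   63.8 120.7] [564.5 241.6  -0.6]
160 [557.8  63.  118.2] [563.9 238.6  -2.4]
161 [557.5  62.8 115.1] [563.6 234.6  -2.7]
162 [557.2  63.3 111.5] [563.  227.6  -2.5]
163 [557.   62.8 108.9] [562.6 221.   -1.3]
164 [556.7  63.3 105.2] [562.  216.3  -2.2]
165 [556.5  63.9 101.9] [558.5  91.5  82.1]
166 [556.2  62.6  99.3] [558.1  86.3  82.1]
167 [555.9  62.6  96.1] [557.8  83.3  81.4]
168 [555.7  63.1  92.4] [557.4  80.8  79.4]
169 [555.4  64.   88.7] [557.2  80.6  75.7]
1
[... 528 characters left out ...]
82 [551.2  35.   67.4] [552.5  35.2  67.1]
183 [550.9  35.   64.1] [552.2  33.5  65.1]
184 [550.6  35.   60.9] [551.9  33.6  61.5]
185 [550.4  35.1  57.6] [551.7  35.4  57.2]
186 [550.1  37.5  52.4] [551.4  37.2  52.2]
187 [549.8  37.4  48.7] [551.2  36.2  49.5]
188 [549.6  38.   45.2] [550.9  38.7  44.9]
189 [549.3  37.7  41.9] [550.6  36.7  42.4]
[557.2, 72.2, 183.4] [273.7 136.3] [231. -39.]
[557.2, 64.2, 89.7] [277.1 168.5] [272. 348.]
[557.2, 72.2, 89.7] [276.9 166.8] [269. 327.]
[557.5, 73, 84] [277.1 168.3] [272. 346.]
[557.5, 103, 84] [276.2 162. ] [260. 270.]
[557.5, 43, 84] [278.1 175. ] [283. 425.]
[527.5, 73, 84] [265.9 169.6] [137. 361.]
[587.5, 73, 84] [288.3 167.1] [405. 331.]
```

Depth is clean: bar front face at y≈63.1 and vertical, ring wall at y≈43 (r=30). A circle fit on the walls will give the relative offset.

```bash
cat > e.py <<'E'
from h import *
from scipy.optimize import least_squares as ls
D=[cloud("side") for _ in range(5)]; P=np.median([d[2] for d in D],0); d0=np.hypot(P[...,0]-557.5,P[...,1]-73); Z=P[...,2]
for lo,hi,r in ((70,77,30),(52,64,36)):
    q=P[(Z>lo)&(Z<hi)&(abs(d0-r)<4)][:,:2]
    f=ls(lambda c:np.hypot(*(q-c).T)-r,[557,73],loss="soft_l1"); g=ls(lambda c:np.hypot(*(q-c[:2]).T)-c[2],[557,73,r],loss="soft_l1")
    print(r,len(q),f.x.round(2),g.x.round(2),np.abs(f.fun).mean())
m=(Z>93)&(Z<165)&(d0<14); q=P[m]
print("bar",len(q))
# hex support: faces seen by camera; fit hexagon centre with yaw 20, 8 mm
n=np.array([[np.cos(a),np.sin(a)] for a in np.radians(20+60*np.arange(6))])
f=ls(lambda c:((q[:,:2]-c)@n.T).max(1)-8,[557,71],loss="soft_l1"); print("hex c",f.x.round(2),np.abs(f.fun).mean())
f=ls(lambda c:((q[:,:2]-c[:2]-np.outer(q[:,2]-90,c[2:]))@n.T).max(1)-8,[557,71,0,0],loss="soft_l1"); print("hex tilt",f.x.round(4))
g=ls(lambda c:((q[:,:2]-c[:2])@np.array([[np.cos(a),np.sin(a)] for a in c[2]+np.pi/3*np.arange(6)]).T).max(1)-8,[557,71,.35],loss="soft_l1"); print("yaw",g.x, np.degrees(g.x[2]))
im=D[0][0]
for v in (150,158,164): 
    u=np.nonzero(m[v])[0]; print(v,u.min(),u.max())
E
python3 e.py
```

```text
30 64 [557.63  73.39] [557.56  72.23  29.03] 0.6925819738050449
36 83 [557.5   70.12] [557.61  72.72  38.18] 0.7780696409765269
bar 166
hex c [556.36  70.23] 0.473896134643197
hex tilt [ 5.566332e+02  7.029020e+01 -6.900000e-03 -1.400000e-03]
yaw [5.56348335e+02 7.02389305e+01 3.20021307e-01] 18.33587025817733
150 272 278
158 273 279
164 273 279
```

Call:
{"op": "drive_tool", "data": {"steps": [[[0.8, 0.8, 0], 0], [[1.5, 1.6, 1], 0], [[1.5, 1.6, 2.5], 0], [[1.5, 1.6, 3.5], 0], [[1.5, 1.6, 4.5], 0], [[1.5, 1.6, 5.5], 0], [[1.5, 1.6, 6.5], 0], [[1.5, 1.6, 7], 0]]}}

```text
clock: 8.95
tool_pos: [557.9, 74.0, 175.9]
eef_rot: [-1.8, -2.573, -0.004]
contact_force: [0.7, 0.2, -2.7]
opening: 15.3
```

```bash
python3 -c "
from h import *
go(558.2,74.2,183,20.1);print(robot.get_obs()['ft_torque'])"
```

```text
tcp [557.95  73.99 175.95] yaw 20.05 F [ 0.7  0.2 -2.7] open 15.3 t 8.95 j [ 0.45  0.23 -0.71  1.71  0.15  1.26  0.05]
shift [ 0.1  0.3 -7. ] turn -0.001 tiltz [-2.0e-04  3.1e-03 -1.0e+00]
[ 0.00941657 -0.11026424 -0.01277469]
```

Call:
{"op": "drive_tool", "data": {"steps": [[[0, 0, 0.5], 0], [[0, 0, 1], 0], [[0, 0, 1.5], 0], [[0, 0, 2], 0], [[0, 0, 2.5], 0], [[0, 0, 3], 0], [[0, 0, 3.5], 0], [[0, 0, 3.5], 0]]}}

```text
clock: 9.75
tool_pos: [557.9, 74.0, 172.4]
eef_rot: [-1.8, -2.572, -0.004]
contact_force: [-0.7, -0.2, -2.1]
opening: 15.6
```

```bash
python3 -c "
from h import *
go(558.2,74.2,183,20.1);print(robot.get_obs()['ft_torque'])"
```

```text
tcp [557.92  73.96 172.39] yaw 20.04 F [-0.7 -0.2 -2.1] open 15.6 t 9.75 j [ 0.45  0.23 -0.71  1.72  0.16  1.25  0.05]
shift [  0.2   0.4 -10.6] turn -0.001 tiltz [-3.0e-04  3.1e-03 -1.0e+00]
[ 0.01238478 -0.10193562 -0.01411562]
```

Call:
{"op": "drive_tool", "data": {"steps": [[[0, 0, 1], 0], [[0, 0, 2], 0], [[0, 0, 3], 0], [[0, 0, 4], 0], [[0, 0, 5], 0], [[0, 0, 6], 0], [[0, 0, 7], 0], [[0, 0, 7], 0]]}}

```text
clock: 10.55
tool_pos: [557.8, 74.0, 165.2]
eef_rot: [-1.8, -2.572, -0.003]
contact_force: [-0.5, -0.0, -2.3]
opening: 15.4
```

Call:
{"op": "drive_tool", "data": {"steps": [[[0, 0, 1], 0], [[0, 0, 2], 0], [[0, 0, 3], 0], [[0, 0, 4], 0], [[0, 0, 5], 0], [[0, 0, 6], 0], [[0, 0, 7], 0], [[0, 0, 7], 0]]}}

```text
clock: 11.35
tool_pos: [557.7, 74.0, 158.0]
eef_rot: [-1.8, -2.572, -0.003]
contact_force: [-1.0, 0.4, -2.2]
opening: 15.7
```

```bash
python3 -c "
from h import *
go(558.2,74.2,183,20.1);print(robot.get_obs()['ft_torque'])
im,d=robot.read_camera('side'); cv2.imwrite('pics/s3.png',cv2.resize(im[130:190,250:310],None,fx=8,fy=8,interpolation=cv2.INTER_CUBIC))"
```

```text
tcp [557.68  73.96 158.03] yaw 20.04 F [-1.   0.4 -2.2] open 15.7 t 11.35 j [ 0.44  0.24 -0.71  1.74  0.17  1.22  0.04]
shift [  0.1   0.6 -25. ] turn -0.001 tiltz [-9.0e-04  3.1e-03 -1.0e+00]
[ 0.05289912 -0.13173047  0.00888242]
```

View pics/s3.png

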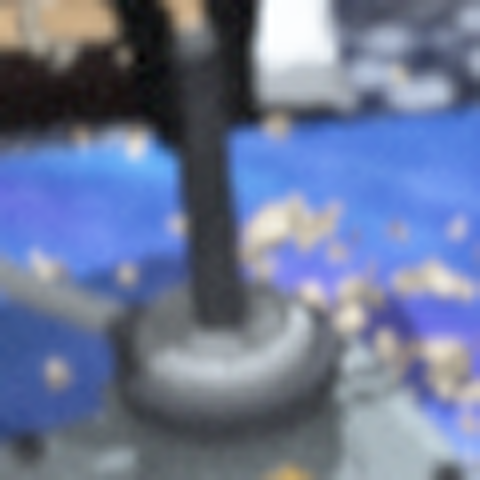

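The bar has entered the collet (foot about 20 mm deep, no side force). Feed on to just above the spring bush.

Call:
{"op": "drive_tool", "data": {"steps": [[[0, 0.3, 1.5], 0], [[0, 0.3, 3], 0], [[0, 0.3, 4.5], 0], [[0, 0.3, 6], 0], [[0, 0.3, 7.5], 0], [[0, 0.3, 8.5], 0], [[0, 0.3, 9], 0], [[0, 0.3, 9], 0]]}}

```text
clock: 12.2
tool_pos: [558.0, 74.1, 149.1]
eef_rot: [-1.8, -2.572, -0.003]
contact_force: [0.4, 0.2, -2.6]
opening: 15.5
```

Call:
{"op": "drive_tool", "data": {"steps": [[[0, 0, 0.5], 0], [[0, 0, 1], 0], [[0, 0, 1.5], 0], [[0, 0, 2], 0], [[0, 0, 2.5], 0], [[0, 0, 3], 0], [[0, 0, 3], 0], [[0, 0, 3], 0]]}}

```text
clock: 13.0
tool_pos: [558.0, 74.1, 146.1]
eef_rot: [-1.8, -2.572, -0.003]
contact_force: [-0.1, 0.5, -1.6]
opening: 15.6
```

Call:
{"op": "drive_tool", "data": {"steps": [[[0, 0, 0.5], 0], [[0, 0, 1], 0], [[0, 0, 1.5], 0], [[0, 0, 2], 0], [[0, 0, 2.5], 0], [[0, 0, 3], 0], [[0, 0, 3.5], 0], [[0, 0, 4], 0]]}}

```text
clock: 13.8
tool_pos: [558.1, 74.2, 142.4]
eef_rot: [-1.8, -2.572, -0.003]
contact_force: [0.1, -0.5, 1.9]
opening: 15.8
```

Call:
{"op": "drive_tool", "data": {"steps": [[[0, 0, 0.5], 0], [[0, 0, 1], 0], [[0, 0, 1.5], 0], [[0, 0, 2], 0], [[0, 0, 2.5], 0], [[0, 0, 3], 0], [[0, 0, 3.5], 0], [[0, 0, 4], 0]]}}

```text
clock: 14.6
tool_pos: [558.5, 74.2, 138.7]
eef_rot: [-1.8, -2.573, -0.004]
contact_force: [-0.5, 1.1, 5.1]
opening: 15.5
```

Call:
{"op": "drive_tool", "data": {"steps": [[[0, 0, 0.2], 0], [[0, 0, 0.4], 0], [[0, 0, 0.6], 0], [[0, 0, 0.8], 0], [[0, 0, 1.0], 0], [[0, 0, 1.2], 0], [[0, 0, 1.4], 0], [[0, 0, 1.5], 0]]}}

```text
clock: 15.4
tool_pos: [558.5, 74.3, 137.3]
eef_rot: [-1.8, -2.573, -0.004]
contact_force: [-0.8, 0.2, 4.0]
opening: 15.4
```

Call:
{"op": "drive_tool", "data": {"steps": [[[0, 0, 0.15], 0], [[0, 0, 0.3], 0], [[0, 0, 0.45], 0], [[0, 0, 0.6], 0], [[0, 0, 0.75], 0], [[0, 0, 0.9], 0], [[0, 0, 1.0], 0], [[0, 0, 1.0], 0]]}}

```text
clock: 16.2
tool_pos: [558.5, 74.3, 136.3]
eef_rot: [-1.8, -2.573, -0.005]
contact_force: [-1.6, -0.3, 4.8]
opening: 15.6
```

Call:
{"op": "drive_tool", "data": {"steps": [[[0, 0, 0.15], 0], [[0, 0, 0.3], 0], [[0, 0, 0.45], 0], [[0, 0, 0.6], 0], [[0, 0, 0.75], 0], [[0, 0, 0.9], 0], [[0, 0, 1.0], 0], [[0, 0, 1.0], 0]]}}

```text
clock: 17.0
tool_pos: [558.5, 74.3, 135.2]
eef_rot: [-1.8, -2.573, -0.004]
contact_force: [-1.5, 0.2, 4.5]
opening: 15.9
```

Call:
{"op": "drive_tool", "data": {"steps": [[[0, 0, 0.15], 0], [[0, 0, 0.3], 0], [[0, 0, 0.45], 0], [[0, 0, 0.6], 0], [[0, 0, 0.75], 0], [[0, 0, 0.9], 0], [[0, 0, 1.1], 0], [[0, 0, 1.1], 0]]}}

```text
clock: 17.8
tool_pos: [558.5, 74.3, 134.1]
eef_rot: [-1.8, -2.573, -0.004]
contact_force: [-0.5, 0.6, 5.1]
opening: 15.4
```

Call:
{"op": "drive_tool", "data": {"steps": [[[0, 0, 0.15], 0], [[0, 0, 0.3], 0], [[0, 0, 0.45], 0], [[0, 0, 0.6], 0], [[0, 0, 0.75], 0], [[0, 0, 0.9], 0], [[0, 0, 1.1], 0], [[0, 0, 1.1], 0]]}}

```text
clock: 18.6
tool_pos: [558.5, 74.3, 132.9]
eef_rot: [-1.8, -2.573, -0.004]
contact_force: [-0.9, -0.0, 4.8]
opening: 15.6
```

Call:
{"op": "drive_tool", "data": {"steps": [[[0, 0, 0.15], 0], [[0, 0, 0.3], 0], [[0, 0, 0.45], 0], [[0, 0, 0.6], 0], [[0, 0, 0.75], 0], [[0, 0, 0.9], 0], [[0, 0, 1.1], 0], [[0, 0, 1.1], 0]]}}

```text
clock: 19.4
tool_pos: [558.5, 74.3, 131.7]
eef_rot: [-1.8, -2.573, -0.004]
contact_force: [-1.2, -0.2, 3.1]
opening: 15.6
```

Call:
{"op": "drive_tool", "data": {"steps": [[[0, 0, 0.15], 0], [[0, 0, 0.3], 0], [[0, 0, 0.45], 0], [[0, 0, 0.6], 0], [[0, 0, 0.75], 0], [[0, 0, 0.9], 0], [[0, 0, 1.1], 0], [[0, 0, 1.1], 0]]}}

```text
clock: 20.2
tool_pos: [558.5, 74.3, 130.6]
eef_rot: [-1.8, -2.573, -0.004]
contact_force: [-1.3, 0.2, 4.3]
opening: 15.5
```

Call:
{"op": "drive_tool", "data": {"steps": [[[0, 0, 0.15], 0], [[0, 0, 0.3], 0], [[0, 0, 0.45], 0], [[0, 0, 0.6], 0], [[0, 0, 0.75], 0], [[0, 0, 0.9], 0], [[0, 0, 1.1], 0], [[0, 0, 1.1], 0]]}}

```text
clock: 21.0
tool_pos: [558.5, 74.3, 129.4]
eef_rot: [-1.8, -2.573, -0.004]
contact_force: [-0.8, -0.8, 4.4]
opening: 16.0
```

Call:
{"op": "drive_tool", "data": {"steps": [[[0, 0, 0.15], 0], [[0, 0, 0.3], 0], [[0, 0, 0.45], 0], [[0, 0, 0.6], 0], [[0, 0, 0.75], 0], [[0, 0, 0.9], 0], [[0, 0, 1.1], 0], [[0, 0, 1.1], 0]]}}

```text
clock: 21.8
tool_pos: [558.5, 74.3, 128.3]
eef_rot: [-1.8, -2.573, -0.005]
contact_force: [-0.5, 0.3, 4.5]
opening: 15.7
```

Call:
{"op": "drive_tool", "data": {"steps": [[[0, 0, 0.15], 0], [[0, 0, 0.3], 0], [[0, 0, 0.45], 0], [[0, 0, 0.6], 0], [[0, 0, 0.75], 0], [[0, 0, 0.9], 0], [[0, 0, 1.1], 0], [[0, 0, 1.1], 0]]}}

```text
clock: 22.6
tool_pos: [558.5, 74.3, 127.2]
eef_rot: [-1.8, -2.573, -0.005]
contact_force: [-0.7, -0.0, 4.8]
opening: 15.8
```

Call:
{"op": "drive_tool", "data": {"steps": [[[0, 0, 0.15], 0], [[0, 0, 0.3], 0], [[0, 0, 0.45], 0], [[0, 0, 0.6], 0], [[0, 0, 0.75], 0], [[0, 0, 0.9], 0], [[0, 0, 1.1], 0], [[0, 0, 1.1], 0]]}}

```text
clock: 23.4
tool_pos: [558.5, 74.3, 126.0]
eef_rot: [-1.8, -2.573, -0.005]
contact_force: [-0.9, 0.0, 5.0]
opening: 15.7
```

Call:
{"op": "drive_tool", "data": {"steps": [[[0, 0, 0.15], 0], [[0, 0, 0.3], 0], [[0, 0, 0.45], 0], [[0, 0, 0.6], 0], [[0, 0, 0.75], 0], [[0, 0, 0.9], 0], [[0, 0, 1.1], 0], [[0, 0, 1.1], 0]]}}

```text
clock: 24.2
tool_pos: [558.9, 74.4, 125.9]
eef_rot: [-1.8, -2.574, -0.005]
contact_force: [-2.4, -0.5, 10.1]
opening: 15.7
```

Contact: 1.1 mm commanded, 0.1 mm moved, force up. Press slightly more to confirm that it's the stop.

Call:
{"op": "drive_tool", "data": {"steps": [[[0, 0, 0.3], 0], [[0, 0, 0.6], 0], [[0, 0, 0.9], 0], [[0, 0, 1.2], 0], [[0, 0, 1.5], 0], [[0, 0, 1.8], 0], [[0, 0, 1.8], 0], [[0, 0, 1.8], 0]]}}

```text
clock: 25.0
tool_pos: [559.5, 74.5, 125.8]
eef_rot: [1.8, 2.574, 0.006]
contact_force: [-3.7, -0.9, 13.8]
opening: 15.6
```

```bash
python3 -c "
from h import *
o=robot.get_obs(); go(558,74.2,125.9,20.1); print(o['ft_torque'])"
```

```text
tcp [559.46  74.52 125.76] yaw 20.05 F [-3.7 -0.9 13.8] open 15.6 t 25.0 j [ 0.43  0.28 -0.7   1.77  0.19  1.16  0.02]
shift [ 0.2 -1.5 -0.1] turn -0.001 tiltz [ 0.0026  0.0025 -1.    ]
[-0.13981691  0.92308818 -0.01596946]
```

The stop is firm: 13.8 N with no further travel, depth about 52 mm, in range. Relax the push, then open.

Call:
{"op": "drive_tool", "data": {"steps": [[[0.1, -0.5, 0], 0], [[0.2, -1, 0], 0], [[0.2, -1.2, 0], 0], [[0.2, -1.2, 0], 0], [[0.2, -1.2, 0], 0], [[0.2, -1.2, 0], 0], [[0.2, -1.2, 0], 0], [[0.2, -1.2, 0], 0]]}}

```text
clock: 25.8
tool_pos: [558.5, 74.4, 125.8]
eef_rot: [1.8, 2.573, 0.006]
contact_force: [1.4, -0.2, 4.1]
opening: 15.4
```

Call:
{"op": "drive_tool", "data": {"steps": [[[0, 0, 0], 0], [[0, 0, 0], 0], [[0, 0, 0], 0], [[0, 0, 0], 0], [[0, 0, 0], 0], [[0, 0, 0], 0], [[0, 0, 0], 0], [[0, 0, 0], 0]], "hand": -1}}

```text
clock: 26.6
tool_pos: [558.5, 74.4, 125.9]
eef_rot: [1.8, 2.573, 0.006]
contact_force: [0.4, -0.2, 0.2]
opening: 71.8
```

Call:
{"op": "drive_tool", "data": {"steps": [[[0, 0, -2], 0], [[0, 0, -8], 0], [[0, 0, -20], 0], [[0, 0, -34], 0], [[0, 0, -48], 0], [[0, 0, -60], 0], [[0, 0, -68], 0], [[0, 0, -70], 0]]}}

```text
clock: 27.4
tool_pos: [558.9, 74.3, 197.3]
eef_rot: [1.799, 2.572, 0.008]
contact_force: [0.1, 0.3, 0.2]
opening: 87.1
```

```bash
cat > l.py <<'E'
from h import *
from scipy.optimize import least_squares as ls
P=np.median([cloud("side")[2] for _ in range(3)],0); Z=P[...,2]
d=np.hypot(P[...,0]-557.5,P[...,1]-72.6); m=(d<16)&(Z>88)&(Z<165); q=P[m]; print("bar top z",q[:,2].max() if len(q) else None)
n=np.array([[np.cos(a),np.sin(a)] for a in np.radians(20+60*np.arange(6))])
f=ls(lambda c:((q[:,:2]-c[:2]-np.outer(q[:,2]-90,c[2:]))@n.T).max(1)-8,[557,71,0,0],loss="soft_l1"); print("bar",f.x.round(3))
for a in (141.6,125,108,91,74): print(a,(557.6+125*np.cos(np.radians(a)),72.8+125*np.sin(np.radians(a))))
m=(abs(d-125)<18)&(Z>72)&(Z<130)&(P[...,1]>60); q=P[m]
if len(q)>20:
    f=ls(lambda c:np.hypot(*(q[:,:2]-c).T)-9.5,np.median(q[:,:2],0)+[0,8],loss="soft_l1"); print("grip",len(q),f.x.round(1),"angle",np.degrees(np.arctan2(f.x[1]-72.6,f.x[0]-557.6)))
E
python3 l.py; python3 -c "
from h import *
go(460,150.5,190,51.6)"
```

```text
bar top z 156.99566688367167
bar [ 5.57647e+02  7.23280e+01 -1.00000e-03  6.00000e-03]
141.6 (np.float64(459.6383178342701), np.float64(150.4434725347888))
125 (np.float64(485.90294545611926), np.float64(175.19400553612394))
108 (np.float64(518.9728757031316), np.float64(191.6820645368942))
91 (np.float64(555.4184491953396), np.float64(197.7809618945489))
74 (np.float64(592.0546694771249), np.float64(192.95771199228986))
grip 129 [460.4 151.2] angle 141.05504134214297
tcp [558.07  74.06 195.57] yaw 20.04 F [ 0.7 -1.  -0.2] open 86.9 t 27.55 j [ 0.45  0.21 -0.71  1.69  0.14  1.29  0.06]
shift [105.4 -66.    5.5] turn -0.551 tiltz [ 0.0026  0.0026 -1.    ]
```

Call:
{"op": "drive_tool", "data": {"steps": [[[8, -5, 0], -0.06], [[24, -15, 0], -0.16], [[42, -26, 0], -0.27], [[60, -37, 0], -0.38], [[78, -48, 0], -0.48], [[94, -58, 0], -0.54], [[104, -64.5, 0], -0.55], [[106.5, -65, 0], -0.55]]}}

```text
clock: 28.35
tool_pos: [459.4, 152.5, 195.2]
eef_rot: [1.033, 2.965, 0.004]
contact_force: [0.4, -0.0, 0.2]
opening: 86.9
```

```bash
python3 -c "
from h import *
go(460.6,152.4,95,51.3)"
```

```text
tcp [459.45 152.54 195.2 ] yaw 51.58 F [ 0.4 -0.   0.2] open 86.9 t 28.35 j [ 0.47  0.01 -0.84  1.86  0.01  1.26  0.53]
shift [ -0.9   0.3 100.2] turn 0.005 tiltz [ 0.0022  0.0019 -1.    ]
```

Call:
{"op": "drive_tool", "data": {"steps": [[[-0.5, 0.5, 8], 0], [[-0.8, 0.5, 25], 0], [[-0.8, 0.5, 45], 0], [[-0.8, 0.5, 65], 0], [[-0.8, 0.5, 82], 0], [[-0.8, 0.5, 94], 0], [[-0.8, 0.5, 100], 0], [[-0.8, 0.5, 100], 0]]}}

```text
clock: 29.15
tool_pos: [460.4, 152.3, 94.4]
eef_rot: [-1.035, -2.966, -0.004]
contact_force: [-0.8, 0.7, -0.1]
opening: 86.5
```

Call:
{"op": "drive_tool", "data": {"steps": [[[0, 0, 0], 0], [[0, 0, 0], 0], [[0, 0, 0], 0], [[0, 0, 0], 0], [[0, 0, 0], 0], [[0, 0, 0], 0], [[0, 0, 0], 0], [[0, 0, 0], 0]], "hand": 1}}

```text
clock: 29.95
tool_pos: [460.3, 152.3, 94.4]
eef_rot: [-1.034, -2.966, -0.003]
contact_force: [-0.3, 0.1, -0.7]
opening: 31.0
```

Call:
{"op": "drive_tool", "data": {"steps": [[[0, 0, 0], 0], [[0, 0, 0], 0], [[0, 0, 0], 0], [[0, 0, 0], 0], [[0, 0, 0], 0], [[0, 0, 0], 0], [[0, 0, 0], 0], [[0, 0, 0], 0]]}}

```text
clock: 30.75
tool_pos: [460.6, 152.7, 94.5]
eef_rot: [1.034, 2.966, 0.005]
contact_force: [3.2, 2.8, -2.7]
opening: 19.0
```

```bash
cat > arc.py <<'E'
import sys
from h import *
o=robot.get_obs(); go(460.6,152.4,95,51.3)
M=R.from_rotvec(o["eef_rot"]).as_matrix(); p=o["tool_pos"]; c=np.array([558.2,74.2])
a0=np.arctan2(*(p[:2]-c)[::-1]); print("angle",np.degrees(a0),"R",np.hypot(*(p[:2]-c)),o["ft_torque"].round(2))
st=float(sys.argv[1])  # deg per row
for k in range(1,9):
    a=a0-np.radians(st)*k; w=np.r_[c+125*np.array([np.cos(a),np.sin(a)]),95]
    print((M.T@(w-p)).round(1), (np.radians(st)*k).round(3))
E
python3 arc.py 3
```

```text
tcp [460.63 152.66  94.49] yaw 51.55 F [ 3.2  2.8 -2.7] open 19.0 t 30.75 j [ 0.43  0.15 -0.84  1.98  0.12  1.06  0.43]
shift [-0.1 -0.2 -0.5] turn 0.004 tiltz [ 0.0013  0.0027 -1.    ]
angle 141.19639812827816 R 125.20537947619263 [ 0.66 -0.72 -0.  ]
[-0.4  6.5 -0.5] 0.052
[-1.  13.1 -0.5] 0.105
[-1.9 19.5 -0.5] 0.157
[-3.1 26.  -0.4] 0.209
[-4.7 32.3 -0.4] 0.262
[-6.6 38.6 -0.4] 0.314
[-8.8 44.7 -0.4] 0.367
[-11.3  50.8  -0.4] 0.419
```

Gripped (19.0 mm, 0.2 mm off the predicted radius). Swing 24°.

Call:
{"op": "drive_tool", "data": {"steps": [[[-0.4, 6.5, 0], 0.05], [[-1, 13, 0], 0.1], [[-2, 19.5, 0], 0.16], [[-3, 26, 0], 0.21], [[-4.7, 32, 0], 0.26], [[-6.6, 38.5, 0], 0.31], [[-8.8, 44.5, 0], 0.37], [[-11.3, 51, 0], 0.42]]}}

```text
clock: 31.55
tool_pos: [499.3, 185.1, 94.4]
eef_rot: [-1.63, -2.682, 0.002]
contact_force: [-3.3, 0.1, 4.0]
opening: 18.7
```

```bash
python3 arc.py 3
```

```text
tcp [499.27 185.11  94.42] yaw 27.42 F [-3.3  0.1  4. ] open 18.7 t 31.55 j [ 0.29  0.26 -0.78  1.87  0.2   1.09 -0.09]
shift [-11.2 -49.4  -0.5] turn -0.417 tiltz [-3.1e-03  3.0e-04 -1.0e+00]
angle 117.98307611055284 R 125.59138185891968 [0.05 0.7  0.18]
[-0.7  6.5 -0.6] 0.052
[-1.1 13.1 -0.6] 0.105
[-1.9 19.6 -0.6] 0.157
[-3.1 26.  -0.7] 0.209
[-4.5 32.4 -0.7] 0.262
[-6.3 38.7 -0.7] 0.314
[-8.4 44.9 -0.7] 0.367
[-10.9  51.   -0.7] 0.419
```

Call:
{"op": "drive_tool", "data": {"steps": [[[-0.5, 6.5, 0], 0.05], [[-1, 13, 0], 0.1], [[-1.9, 19.5, 0], 0.16], [[-3, 26, 0], 0.21], [[-4.5, 32.4, 0], 0.26], [[-6.3, 38.7, 0], 0.31], [[-8.4, 44.9, 0], 0.37], [[-10.9, 51, 0], 0.42]]}}

```text
clock: 32.35
tool_pos: [548.1, 199.6, 94.4]
eef_rot: [-2.153, -2.282, 0.007]
contact_force: [-3.0, 2.2, 3.9]
opening: 19.2
```

```bash
python3 arc.py 2.5
```

```text
tcp [548.15 199.65  94.42] yaw 3.33 F [-3.   2.2  3.9] open 19.2 t 32.35 j [ 0.18  0.36 -0.69  1.75  0.25  1.13 -0.52]
shift [-42.1 -90.1  -0. ] turn -0.837 tiltz [-6.1e-03 -2.0e-04 -1.0e+00]
angle 94.58195716036629 R 125.85080185357674 [0.55 0.47 0.29]
[-0.9  5.5 -0.6] 0.044
[-1.1 10.9 -0.6] 0.087
[-1.6 16.3 -0.7] 0.131
[-2.3 21.8 -0.7] 0.175
[-3.2 27.1 -0.7] 0.218
[-4.4 32.5 -0.8] 0.262
[-5.8 37.7 -0.8] 0.305
[-7.5 42.9 -0.8] 0.349
```

Call:
{"op": "drive_tool", "data": {"steps": [[[-0.4, 5.5, 0], 0.04], [[-0.8, 10.9, 0], 0.09], [[-1.3, 16.3, 0], 0.13], [[-2, 21.8, 0], 0.17], [[-3, 27, 0], 0.22], [[-4.2, 32.5, 0], 0.26], [[-5.6, 37.7, 0], 0.3], [[-7.2, 42, 0], 0.34]]}}

```text
clock: 33.15
tool_pos: [589.3, 196.2, 94.4]
eef_rot: [-2.507, -1.885, 0.01]
contact_force: [-2.1, 4.5, 2.3]
opening: 19.2
```

```bash
python3 arc.py 0.5
```

```text
tcp [589.34 196.21  94.45] yaw -16.13 F [-2.1  4.5  2.3] open 19.2 t 33.15 j [ 0.12  0.42 -0.6   1.65  0.25  1.15 -0.83]
shift [ -77.8 -111.5    0.5] turn -1.177 tiltz [-8.3e-03  4.0e-04 -1.0e+00]
angle 75.68178324562138 R 125.91659823037038 [0.82 0.22 0.31]
[-0.9  1.1 -0.6] 0.009
[-0.9  2.2 -0.6] 0.017
[-0.9  3.3 -0.6] 0.026
[-0.9  4.4 -0.6] 0.035
[-0.9  5.5 -0.6] 0.044
[-0.9  6.6 -0.6] 0.052
[-0.9  7.7 -0.6] 0.061
[-0.9  8.7 -0.6] 0.07
```

Call:
{"op": "drive_tool", "data": {"steps": [[[-0.5, 1, 0], 0.01], [[-0.5, 2, 0], 0.02], [[-0.5, 3, 0], 0.02], [[-0.5, 3.5, 0], 0.02], [[-0.5, 3.5, 0], 0.02], [[-0.5, 3.5, 0], 0.02], [[-0.5, 3.5, 0], 0.02], [[-0.5, 3.5, 0], 0.02]]}}

```text
clock: 33.95
tool_pos: [590.8, 195.8, 94.4]
eef_rot: [-2.522, -1.86, 0.013]
contact_force: [-4.3, 3.8, 3.5]
opening: 19.0
```

```bash
python3 arc.py 0.5 | head -3
```

```text
tcp [590.78 195.78  94.42] yaw -17.18 F [-4.3  3.8  3.5] open 19.0 t 33.95 j [ 0.12  0.43 -0.6   1.65  0.25  1.16 -0.84]
shift [ -79.9 -111.6    0.8] turn -1.195 tiltz [-1.120e-02  8.000e-04 -9.999e-01]
angle 74.9989009634628 R 125.86800646893991 [0.82 0.72 0.29]
```

The end stop is felt (1.5 of 3.5 mm, angle 75.0° against 75.5° expected). Release and retreat.

Call:
{"op": "drive_tool", "data": {"steps": [[[0, -1, 0], 0], [[0, -1, 0], 0], [[0, -1, 0], 0], [[0, -1, 0], 0], [[0, -1, 0], 0], [[0, -1, 0], 0], [[0, -1, 0], 0], [[0, -1, 0], 0]], "hand": -1}}

```text
clock: 34.75
tool_pos: [589.8, 196.0, 94.4]
eef_rot: [-2.522, -1.86, 0.014]
contact_force: [-0.0, -1.0, -0.3]
opening: 75.5
```

Call:
{"op": "drive_tool", "data": {"steps": [[[0, -1, -5], 0], [[0, -1, -18], 0], [[0, -1, -36], 0], [[0, -1, -56], 0], [[0, -1, -76], 0], [[0, -1, -94], 0], [[0, -1, -106], 0], [[0, -1, -110], 0]]}}

```text
clock: 35.55
tool_pos: [590.9, 196.8, 206.7]
eef_rot: [-2.523, -1.861, 0.009]
contact_force: [-1.1, 0.4, 0.4]
opening: 87.1
```

Call:
{"op": "drive_tool", "data": {"steps": [[[8, 0, 0], 0], [[25, 0, 0], 0], [[45, 0, 0], 0], [[65, 0, 0], 0], [[82, 0, 0], 0], [[94, 0, 0], 0], [[100, 0, 0], 0], [[100, 0, 0], 0]]}}

```text
clock: 36.35
tool_pos: [620.0, 293.7, 205.9]
eef_rot: [-2.521, -1.863, 0.01]
contact_force: [-0.7, -0.0, -0.1]
opening: 86.9
```

```bash
python3 l.py; python3 -c "
from h import *
go(460,150.5,190,51.6)
im=robot.read_camera('side')[0]; cv2.imwrite('pics/end.png',cv2.resize(im[90:310,180:440],None,fx=2.5,fy=2.5,interpolation=cv2.INTER_CUBIC))"
```

```text
bar top z 156.71366931808035
bar [ 5.57324e+02  7.25680e+01 -3.00000e-03  3.00000e-03]
141.6 (np.float64(459.6383178342701), np.float64(150.4434725347888))
125 (np.float64(485.90294545611926), np.float64(175.19400553612394))
108 (np.float64(518.9728757031316), np.float64(191.6820645368942))
91 (np.float64(555.4184491953396), np.float64(197.7809618945489))
74 (np.float64(592.0546694771249), np.float64(192.95771199228986))
grip 114 [589.5 193.6] angle 75.21960817064556
tcp [620.62 291.4  206.57] yaw -17.23 F [ 0.1 -0.3  0.9] open 87.1 t 36.5 j [-0.04  0.48 -0.63  1.35  0.27  1.41 -0.95]
shift [-182.1 -111.5   17.8] turn -1.201 tiltz [-8.1e-03  7.0e-04 -1.0e+00]
```

View pics/end.png

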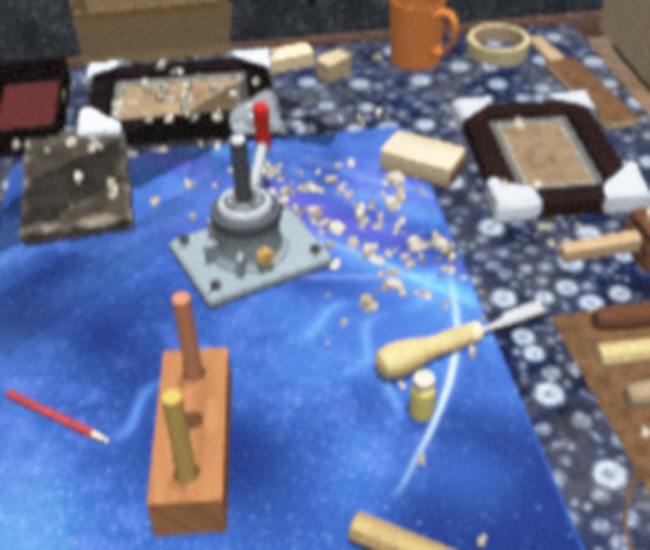

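The bar stands upright in the collet at (240,165), the lever is closed with its grip at (261,122), copper (182,335) and brass (178,435) are untouched, and the arm is clear. Handing in.

```bash
python3 -c "
from rig import robot
print(robot.sign_off())"
```

```text
the job is handed in; nothing more can be done
None
```

I took the hex bar from the block, fed it into the collet until it sat on the depth stop, swung the lever closed, let go and handed the job in at about 36.5 s. The hand-in reports no verdict.

- **Depth stop:** I felt it about 52 mm below the mouth, within the 42 to 64 mm given. The force rose from about 5 N of drag to 13.8 N with only about 0.2 mm of further travel, well under the 30 N at which the stop slips.
- **Bar:** After closing, its top measured 156.7 mm above the table, against 157.0 mm before closing. Its tilt was about 0.004 rad.
- **Lever:** The last nudge moved only 1.5 of 3.5 mm, so I took it to be at its end. The grip measured 75.2° in the camera and 75.0° at the arm, against 75.5° expected when fully closed.
- **Surroundings:** In the last side picture the brass and copper bars and the tools in view look untouched. The arm was clear with no contact force.

**Disagreement:** My first position for the fixture from the side camera was 6 to 9 mm off the top camera's in y. I settled it by fitting the bar and the fixture walls in the same side-camera depth image, and the bar then went in with no side force.

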